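# Hold a battery down in the tester

### The job

Take the biggest battery (the thick round one) out of the bin and stand it upright, button end still up, in the round well of the battery tester. Push it down against the spring contact until the contact has gone in about 10 mm of its 16 mm travel, and finish while still holding the battery pressed there with the gripper. Leave the other two batteries standing in the bin, and leave the mug alone.

Things in the scene. Friction and masses are not known exactly. Their poses are not given: they have to be found in the camera images.
- cell: Biggest battery: upright round cell, 33 mm across, 61 mm tall with its 3 mm high, 10 mm wide steel button on top; black sleeve, steel top, about 140 g. Starts standing in the bin, in any of three places. Origin: centre of its underside; z up to the button. Grip its upper part: pressed as asked, its lowest 20 mm are inside the well, and fingers lower than that strike the rim.
- cell_top (a point): Centre of the top of the big cell's button, 61 mm above its underside.
- bin: Open white plastic bin, 170 (x) x 250 (y) x 42 (z) mm outside, walls and floor 5 mm, stands fixed on the desk, left or right in front of the robot. Origin: centre of its underside. The three batteries stand on its floor in a row along its y axis, about 65 mm apart, within about 10 mm of its middle line in x.
- small_cell: Bystander in the bin: a smaller upright round cell, 26 mm across, 48 mm tall. Origin: centre of its underside, z up.
- block_cell: Bystander in the bin: a rectangular block battery standing upright, 17.5 (x) x 26.5 (y) x 48 (z) mm with two studs on top. Origin: centre of its underside, z up.
- tester: White battery tester fixed to the desk, on the other side from the bin. Origin: underside, directly below the centre of the well. The flat part with the well is 80 (x) x 150 (y) mm, 36 mm high; next to it (-40 to -100 mm in its x, towards the robot) is a meter panel 55 mm high. The well is a round upright hole 42 mm across with a 2 mm bevelled mouth.
- well_rim (a point): Centre of the well's mouth, level with the top of the flat part, 36 mm above the desk; z up.
- contact_top (a point): Centre of the top face of the spring contact, a brass disc 26 mm across inside the well. At rest it is 10 mm below the rim; it moves straight down with the contact.
- contact (a joint): How far the spring contact is pushed down, in m: 0 at rest, 0.016 on its stop. It starts to move at 3 N and needs 0.7 N more per mm, so about 10 N at 10 mm; it springs back up when let go.
- mug: Bystander: white mug, 76 mm across, 90 mm tall, on the desk beyond the bin and the tester. Origin: centre of its underside.
Things that resemble listed ones, but are neither listed nor needed, are in the scene too. Leave any red look-alike of the cell alone.

How it is judged:
By the outcome, as a careful person would: the job done as asked, in the order asked, and still so for the second after the job is handed in, while the arm keeps its last pose, push and grip.
It also fails if it takes over 45 s, if anything falls off the work surface, if the arm or the gripper's body presses on something with over 40 N, if the wrist force passes 120 N, or if a joint passes its speed limit or range.

### The arm

A 7-joint arm with a two-finger parallel gripper is mounted at the origin on the work surface. World frame = base frame: x ahead of the robot, y to its left, z up, the work surface at z = 0. Lengths are in m, angles in rad, forces in N, time in s.
With the tool pointing down it reaches from about 0.4 to 0.85 m from the base axis. Payload 10.4 kg.
Tool frame: the origin (TCP) lies between the finger pads; the fingertips stand 19 mm ahead of it and the grasp point (between the pads) is the TCP (manip.tips_ahead is the distance from the TCP to the fingertips, in m); z points along the fingers, y is the line along which they close (so a half turn about z gives the same grasp; the last joint's range is limited). The gripper opens to 85 mm and grips with 20 to 120 N. Pads are 22 mm wide; open, the fingers measure 114 mm over their backs; the gripper's body (76 mm by 85 mm) begins 54 mm behind the grasp point. The pads swing forward as they close: fully open they stand 13 mm farther back than shut.
Start: joints at [-1.149, 0.332, -0.065, 1.46, 0.022, 1.35, -0.088], TCP at [0.269, 0.564, 0.25] pointing down, gripper open.
Joint ranges: [-2.6, 2.6], [-0.5, 2.12], [-1.47, 1.34], [0.16, 2.42], [-1.27, 4.41], [0.06, 2.06], [-2.6, 2.6]. Speed limits (rad/s): [2.22, 2.22, 2.79, 2.79, 3.14, 3.14, 3.14].

### API

Orientations are given as a unit quaternion [x, y, z, w].
In Python, from workcell import manip, viewer gives the robot as it stands.
- The arm moves only by the tool arm_command, never from a script. Its argument "series" is text: rows parted by semicolons, each of 5 numbers parted by spaces: the closure, from 0 (fully open) to 1 (shut), then the shift along the tool's x, y, z normalised to -1 to 1, where 1 is 0.4 m, then the turn about the tool's z normalised to -1 to 1, where 1 is 180 degrees. In form: jaw tx ty tz spin; .... A call has exactly 10 rows; each row shifts and turns the commanded pose from where the row before left it, along the tool's axes as they then stand; what a row does not reach is not made up. A row lasts 1/8 s, in which the tool goes at most 62.5 mm and 10.7 degrees, less where a joint would pass 70% of its speed; a pose out of reach is approached as far as the arm can. A call with a number of a shift or a turn outside -1 to 1 is refused whole. A call with a gripper value outside its range is refused whole. The fingers move at their own pace and stop on an object; "newtons" is the grip in N (left out, the last holds). Time passes only in rows, so rows that do not move let the fingers close, or fill a call up. It gives the time, the measured TCP pose, the force, the opening and the grip force at its end, in the units of the state.
- manip.get_obs(): the state, without advancing time (a new reading comes with each control period).
- viewer.camera(name): name is "scene" or "top" or "wrist"; returns a dict with "pixels" (384x512x3 uint8, red, green, blue), "intrinsics" (3x3 intrinsics, pixels), "extrinsics" (4x4, takes a point from world to camera coordinates). Camera axes: x right, y up, looking along -z (the intrinsics and any distortion apply to the point x, -y, -z); pixel columns grow to the right and rows downward; lengths in m; the calibration is good to about 2 mm. The wrist camera is an equidistant fisheye: a pixel r from the principal point sees the ray r / f radians off the axis. A picture is of the moment at which its call begins. There is no depth.
- manip.hand_in(): hands the job in; it is judged then, once.
The state is a dict: "clock": time; "joint_pos": joint angles; "joint_velocities": joint speeds; "tau": joint torques, N m; "position": TCP position; "ee_rot": TCP orientation; "ft_force": force on the tool from outside, world axes, zero at the start; "torque": the same for the moment, N m; "grip_width": opening from 0.0 (shut) to 1.0 (fully open); "grasp_force": force on a finger pad.
Only numpy, scipy, OpenCV 4.12 (cv2) and the standard library are available. Lean on these libraries where they do the work, as an engineer would, in place of code of your own. Each camera call takes 0.05 s, during which the arm holds its last target. There are 200 camera calls.

## Working session

There is one attempt and no reset: what is moved stays moved. The work goes in short steps, Python scripts to look and compute and a tool call to move; the robot and the scene stay as the last step left them, time stands still between calls to the robot, and variables do not carry over. Pictures are saved under pics/ and viewed, at most 10 in all, crops included, and the job is handed in when it is done.

Besides the shell and the picture viewer there is one more tool, called after ">>>" as name(argument=value, ...), one argument or row to a line, values as JSON. arm_command: Moves the arm, as the interface text tells. Scaled input: -1 to 1 covers 0.4 m each way for a shift and 180 degrees each way for a turn. Its arguments: {"type":"object","properties":{"series":{"type":"string"},"newtons":{"type":"number"}},"required":["series"]}

```bash
mkdir -p pics; cat > h.py <<'E'
import numpy as np, cv2
from workcell import manip, viewer
def shot(n,f):
    d=viewer.camera(n); cv2.imwrite('pics/'+f+'.png',d['pixels'][:,:,::-1]); np.savez('pics/'+f+'.npz',**{k:np.array(d[k]) for k in('pixels','intrinsics','extrinsics')}); return d
def ray(d,u,v,fish=False):
    K=np.array(d['intrinsics']);E=np.array(d['extrinsics'])
    x=(u-K[0,2])/K[0,0];y=(v-K[1,2])/K[1,1]
    if fish:
        r=np.hypot(x,y);s=np.sin(r)/r if r>1e-9 else 1; c=np.array([x*s,-y*s,-np.cos(r)])
    else: c=np.array([x,-y,-1.])
    R=E[:3,:3]; return -R.T@E[:3,3], R.T@c/np.linalg.norm(c)
def plane(d,u,v,z,fish=False):
    o,r=ray(d,u,v,fish); return o+r*(z-o[2])/r[2]
def two(a,b):
    (o,r),(p,s)=a,b; t=np.linalg.lstsq(np.c_[r,-s],p-o,rcond=None)[0]
    A=o+r*t[0];B=p+s*t[1]; return (A+B)/2,np.linalg.norm(A-B)
E
python3 - <<'E'
from h import *
a=shot('scene','s0');b=shot('top','t0');c=shot('wrist','w0')
cv2.imwrite('pics/all0.png',cv2.resize(np.vstack([np.hstack([a['pixels'],b['pixels']]),np.hstack([c['pixels'],c['pixels']*0])])[:,:,::-1],(800,600)))
o=manip.get_obs(); print(o)
for d in(a,b,c): print(d['intrinsics'],d['extrinsics'])
E
```

```text
{'clock': 0.15, 'joint_pos': array([-1.14856361,  0.33274787, -0.06468711,  1.46072615,  0.02156107,
        1.34992437, -0.08852501]), 'joint_velocities': array([ 0.00044092, -0.00134295,  0.00043338, -0.00348239, -0.00054498,
       -0.00034809, -0.00072133]), 'tau': array([ 9.84967810e-04, -6.25833249e+01,  4.91372868e-02, -3.91848564e+01,
        1.61828008e-02,  7.55545887e-03, -6.84474003e-05]), 'position': array([0.26882349, 0.56394086, 0.24969605]), 'ee_rot': array([ 2.20601354e-01,  9.75363898e-01, -5.44191270e-04, -1.15879748e-04]), 'ft_force': array([-0.48975768,  0.04566247, -0.26906637]), 'torque': array([-0.03730451, -0.06387239,  0.01225984]), 'grasp_force': 0.0, 'grip_width': 0.9990067087052639}
[[472.43935752   0.         255.86336658]
 [  0.         472.43935752 184.01616428]
 [  0.           0.           1.        ]] [[ 2.50561263e-01  9.68100504e-01  6.84294193e-04 -1.62442182e-01]
 [-8.05084456e-01  2.07977219e-01  5.55503821e-01  4.18881506e-01]
 [ 5.37641211e-01 -1.39738654e-01  8.31513702e-01 -1.27620648e+00]
 [ 0.00000000e+00  0.00000000e+00  0.00000000e+00  1.00000000e+00]]
[[365.14764798   0.         257.14817248]
 [  0.         365.14764798 196.48256825]
 [  0.           0.           1.        ]] [[ 0.00811129 -0.99980857 -0.01780522  0.00562782]
 [ 0.99638214  0.00657455  0.08473141 -0.60539428]
 [-0.08459813 -0.01842808  0.99624473 -0.89967887]
 [ 0.          0.          0.          1.        ]]
[[297.31863964   0.         249.96954349]
 [  0.         297.31863964 188.1043691 ]
 [  0.           0.           1.        ]] [[ 0.43059047  0.90254474 -0.00219906 -0.62389022]
 [-0.86472573  0.41184719 -0.28745662  0.03620534]
 [-0.25853678  0.12567767  0.95779113 -0.37882878]
 [ 0.          0.          0.          1.        ]]
```

View pics/all0.png

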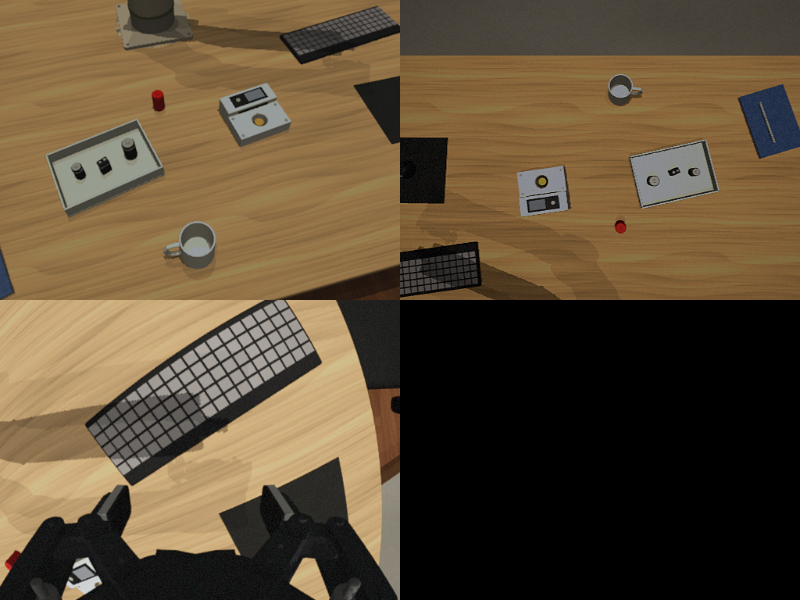

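The composite shows these candidates, in full-resolution scene pixels:
- Thick cell at about (165,189), top-view (324,232). It looks the biggest.
- Block at about (133,210).
- Small cell at about (100,218), top-view (380,220).
- Red look-alike outside the bin at about (202,128).

The tester well is at about (332,154) in the scene view and (181,232) in the top view. I'll check the choice in a close crop.

```bash
python3 - <<'E'
from h import *
a=np.load('pics/s0.npz')['pixels'];b=np.load('pics/t0.npz')['pixels']
f=lambda p,x,y,w,h:cv2.resize(p[y:y+h,x:x+w],(400,300),interpolation=cv2.INTER_CUBIC)
A=np.vstack([np.hstack([f(a,75,160,120,90),f(b,290,180,120,90)]),np.hstack([f(a,275,100,100,75),f(b,140,200,100,75)])])
cv2.imwrite('pics/crop0.png',A[:,:,::-1])
E
```

```text
(no output)
```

View pics/crop0.png

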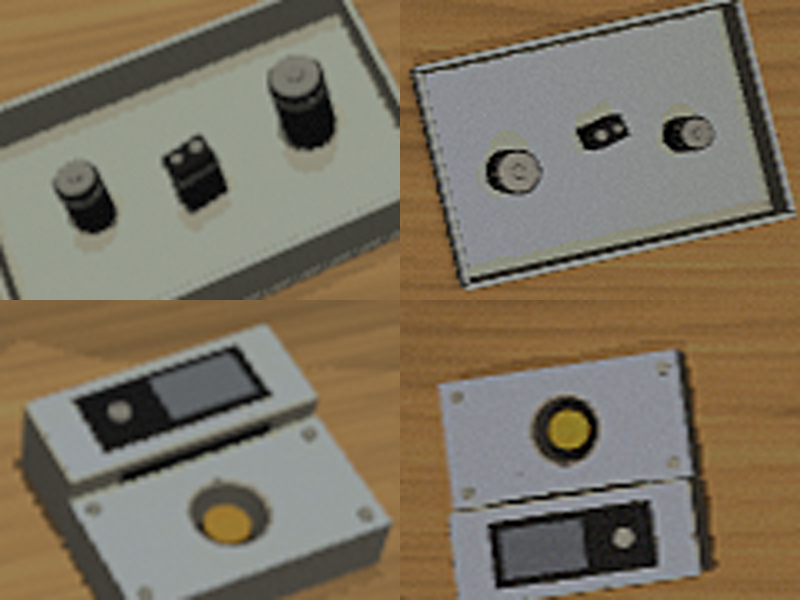

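The crop confirms it. The big cell is the tallest and widest: its steel top is at scene (164.1,181.9) and top (326,231.6). The well mouth is at scene (332.5,153.5) and top (181.2,232.5).

```bash
python3 - <<'E'
from h import *
a=dict(np.load('pics/s0.npz'));b=dict(np.load('pics/t0.npz'))
for n,p,q,z in(('cell',(164.1,181.9),(326,231.6),.065),('small',(97.8,212.5),(379.5,220),.053),('block',(131.5,205.5),(351.5,218.5),.053),('rim',(332.5,153.5),(181.2,232.5),.036)):
    m,e=two(ray(a,*p),ray(b,*q)); print(n,m.round(4),round(e,4),plane(a,*p,z).round(4),plane(b,*q,z).round(4))
# orientations: tester back edge & bin from the top view
P=lambda x,y,z:plane(b,x/4+140-100,y/4+200-75,z)
l=plane(b,(440-400)/4+140,(383-300)/4+200,.036);r=plane(b,(680-400)/4+140,(350-300)/4+200,.036)
print('tester yaw of y axis',np.degrees(np.arctan2(*(l-r)[[0,1]])), l,r)
l=plane(b,(415-400)/3.333+290,70/3.333+180,.042);r=plane(b,(738-400)/3.333+290,2/3.333+180,.042)
print('bin',np.degrees(np.arctan2(*(l-r)[[0,1]])),l,r)
E
```

```text
cell [ 0.5189 -0.1543  0.0633] 0.0049 [ 0.5208 -0.1518  0.065 ] [ 0.5186 -0.1565  0.065 ]
small [ 0.5479 -0.2873  0.05  ] 0.0041 [ 0.5505 -0.2845  0.053 ] [ 0.5476 -0.2884  0.053 ]
block [ 0.5507 -0.2209  0.0527] 0.0002 [ 0.5509 -0.2209  0.053 ] [ 0.5507 -0.2207  0.053 ]
rim [0.5133 0.2014 0.0307] 0.0031 [0.5171 0.2009 0.036 ] [0.513  0.1986 0.036 ]
tester yaw of y axis -8.244503440331426 [0.54168265 0.277859   0.036     ] [0.56345787 0.12757646 0.036     ]
bin -12.310190446462151 [ 0.59330812 -0.08305245  0.042     ] [ 0.64572653 -0.32325974  0.042     ]
```

Heights from two views are cell top about 63 mm and rim about 31 mm, which roughly agree with the text. I'll go over the tester first for a wrist look, without turning.

>>> arm_command(
  series="0 -0.095 -0.056 0 0; 0 -0.095 -0.056 0 0; 0 -0.095 -0.056 0 0; 0 -0.095 -0.056 0 0; 0 -0.095 -0.056 0 0; 0 -0.095 -0.056 0 0; 0 -0.095 -0.056 0 0; 0 -0.095 -0.056 0 0; 0 -0.095 -0.056 0 0; 0 -0.095 -0.056 0 0",
)

```text
clock: 1.4
position: [0.5161, 0.1972, 0.2502]
ee_rot: [0.221, 0.975, -0.0, -0.0]
ft_force: [-0.9, 0.4, 0.2]
grip_width: 0.999
grasp_force: 0.0
```

```bash
python3 - <<'E'
from h import *
c=shot('wrist','w1')
o=manip.get_obs(); print(o['clock'],o['position'],o['ee_rot'],o['joint_pos'],o['joint_velocities'])
E
```

```text
1.45 [0.5192059  0.19079943 0.25025198] [ 2.23976039e-01  9.74593539e-01 -1.10613630e-03  9.71510343e-04] [-0.63803881  0.16979508  0.2275068   1.66739637 -0.0364334   1.30862357
  0.714755  ] [-0.022731   -0.0146124  -0.00880268  0.01836546  0.02271792  0.00035533
 -0.12509289]
```

View pics/w1.png

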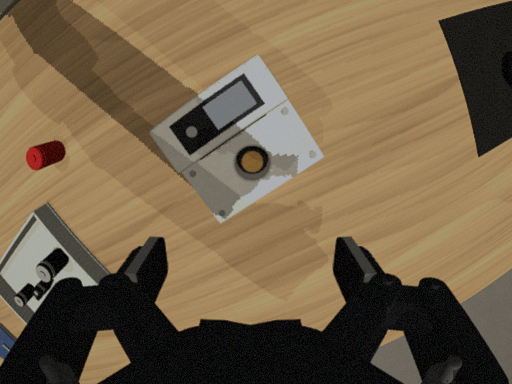

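The wrist view shows the tester with the well's ring centred near (252,161). The bin is at lower left with the big cell's top near (45,270), and the red look-alike is at (45,155). Next I'll move over the big cell, turning so the jaws close across the row.

>>> arm_command(
  series="0 -0.038 -0.079 0 0.029; 0 -0.045 -0.076 0 0.029; 0 -0.052 -0.071 0 0.029; 0 -0.058 -0.066 0 0.029; 0 -0.064 -0.061 0 0.029; 0 -0.069 -0.055 0 0.029; 0 -0.074 -0.048 0 0.029; 0 -0.078 -0.041 0 0.029; 0 -0.081 -0.034 0 0.029; 0 -0.084 -0.027 0 0.029",
)

```text
clock: 2.7
position: [0.5157, -0.1562, 0.2503]
ee_rot: [0.63, 0.777, -0.0, 0.0]
ft_force: [0.2, 0.6, -0.8]
grip_width: 1.0
grasp_force: 0.0
```

```bash
python3 - <<'E'
from h import *
for i in range(6): viewer.camera('top')
c=shot('wrist','w2')
o=manip.get_obs(); print(o['clock'],o['position'],o['ee_rot'],o['joint_pos'],abs(o['joint_velocities']).max())
w=dict(np.load('pics/w1.npz'));t=dict(np.load('pics/t0.npz'))
print(plane(w,252,161,.036,True), two(ray(w,252,161,True),ray(t,181.2,232.5)))
E
```

```text
3.05 [ 0.51610908 -0.15306194  0.25014929] [ 6.26686401e-01  7.79271521e-01  1.07316125e-04 -1.98665075e-04] [-0.29638926  0.14240467  0.55448895  1.71824675 -0.07793398  1.30310225
  0.49043845] 0.005508844057965654
[0.51175395 0.20136061 0.036     ] (array([0.51308963, 0.20058774, 0.02788317]), np.float64(0.0004030575099342031))
```

View pics/w2.png

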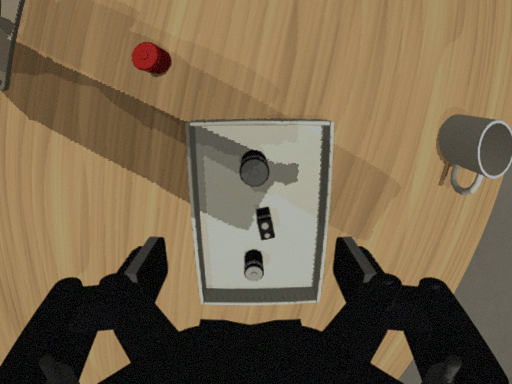

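The wrist view shows the bin with the big cell at about (255,172), its top disc towards the bottom of the image, the block at (265,224) and the small cell at (254,265). The bin sides run vertically in the image, so the jaw direction is right. I'll zoom both targets to sharpen the pixels.

```bash
python3 - <<'E'
from h import *
w=np.load('pics/w1.npz')['pixels'];v=np.load('pics/w2.npz')['pixels']
f=lambda p,x,y:np.clip(cv2.resize(p[y:y+50,x:x+50],(400,400),interpolation=cv2.INTER_CUBIC).astype(float)*1.5,0,255).astype(np.uint8)
cv2.imwrite('pics/crop1.png',np.hstack([f(v,230,145),f(w,227,136)])[:,:,::-1])
E
```

```text
(no output)
```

View pics/crop1.png

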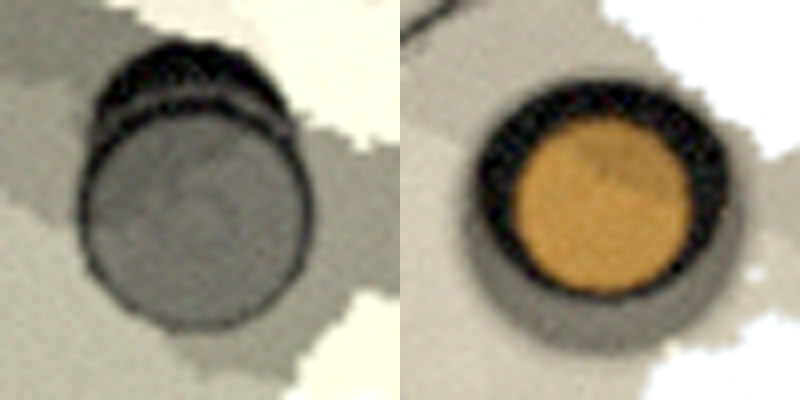

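The big cell's top disc is centred at wrist pixel (254.0,171.3). The well mouth is centred at (252.1,162.5) and the brass disc at (251.6,160.9).

```bash
python3 - <<'E'
from h import *
w=dict(np.load('pics/w1.npz'));v=dict(np.load('pics/w2.npz'));t=dict(np.load('pics/t0.npz'));s=dict(np.load('pics/s0.npz'))
def multi(L):
    A=np.zeros((3,3));b=np.zeros(3)
    for o,r in L: M=np.eye(3)-np.outer(r,r);A+=M;b+=M@o
    return np.linalg.solve(A,b)
C=[ray(v,254,171.3,True),ray(t,325.8,231.6),ray(s,164.1,181.9)]
R=[ray(w,252.1,162.5,True),ray(t,181,232.3),ray(s,332.4,153.4)]
print('cell',multi(C),two(C[0],C[2]),plane(v,254,171.3,.064,True))
print('rim',multi(R),two(R[0],R[2]),plane(w,252.1,162.5,.036,True),'contact',plane(w,251.6,160.9,.026,True))
E
```

```text
cell [ 0.51914552 -0.15379085  0.06337014] (array([ 0.51957752, -0.15250079,  0.06359605]), np.float64(0.001253383367442772)) [ 0.51942573 -0.15303571  0.064     ]
rim [0.5140147  0.20081716 0.0325549 ] (array([0.51436115, 0.20118627, 0.03303946]), np.float64(0.0016580251411316123)) [0.51340175 0.20070565 0.036     ] contact [0.51329731 0.20016451 0.026     ]
```

The cell is at (0.5194,-0.153) with its top at 63–64 mm. The rim is at about (0.5135,0.2005). Going down, then gripping.

>>> arm_command(
  series="0 -0.002 0.008 0.05 0; 0 0 0 0.065 0; 0 0 0 0.07 0; 0 0 0 0.07 0; 0 0 0 0.07 0; 0 0 0 0.07 0; 0 0 0 0.055 0; 0 0 0 0.03 0; 0 0 0 0.018 0; 0 0 0 0 0",
)

```text
clock: 4.3
position: [0.5194, -0.1538, 0.0512]
ee_rot: [0.627, 0.779, 0.0, -0.0]
ft_force: [0.4, 0.1, 0.0]
grip_width: 1.001
grasp_force: 0.0
```

>>> arm_command(
  series="0.3 0 0 0 0; 0.5 0 0 0 0; 0.6 0 0 0 0; 0.7 0 0 0 0; 0.8 0 0 0 0; 0.9 0 0 0 0; 1 0 0 0 0; 1 0 0 0 0; 1 0 0 0 0; 1 0 0 0 0",
  newtons=60,
)

```text
clock: 5.55
position: [0.5196, -0.154, 0.0517]
ee_rot: [0.627, 0.779, 0.0, 0.0]
ft_force: [-2.1, 1.0, 6.9]
grip_width: 0.37
grasp_force: 58.9
```

```bash
python3 - <<'E'
from h import *
a=shot('scene','s3');c=shot('wrist','w3')
cv2.imwrite('pics/v3.png',np.hstack([cv2.resize(a['pixels'][130:280,60:260],(400,300)),cv2.resize(c['pixels'],(400,300))])[:,:,::-1])
o=manip.get_obs(); print(o['clock'],o['position'],o['ee_rot'],o['joint_pos'],o['grip_width']*85,o['grasp_force'])
E
```

```text
5.65 [ 0.51954667 -0.1540074   0.05167956] [6.27192313e-01 7.78864342e-01 3.04923175e-04 2.12280723e-04] [-0.22683724  0.38513143  0.50653291  1.90872043 -0.23435676  0.90507319
  0.60927689] 31.745281504039422 58.907040300546214
```

View pics/v3.png

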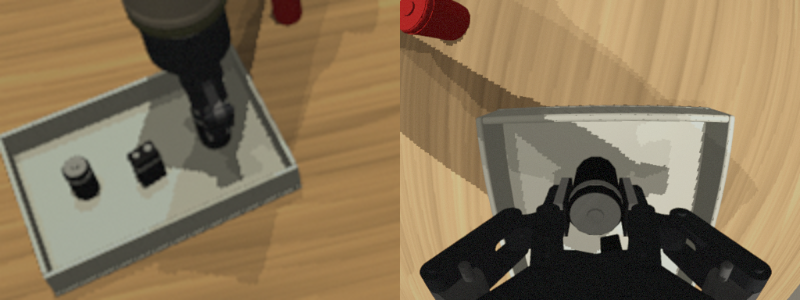

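The big cell sits centred between the pads and the other two still stand. The opening of 31.7 mm fits a 33 mm cell. Lifting, then carrying it to the tester with a turn so the jaws close along the tester's y, clear of the meter panel.

>>> arm_command(
  series="1 0 0 -0.02 0; 1 0 0 -0.04 0; 1 0 0 -0.06 0; 1 0 0 -0.06 0; 1 0 0 -0.06 0; 1 0 0 -0.06 0; 1 0 0 0 -0.04; 1 0 0 0 -0.04; 1 0 0 0 -0.04; 1 0 0 0 -0.04",
)

```text
clock: 6.9
position: [0.5192, -0.1541, 0.1721]
ee_rot: [0.412, 0.911, 0.0, 0.0]
ft_force: [-0.4, 0.4, -1.8]
grip_width: 0.369
grasp_force: 59.6
```

>>> arm_command(
  series="1 0.0676 0.0573 0 -0.0317; 1 0.0616 0.0637 0 -0.0317; 1 0.055 0.0694 0 -0.0317; 1 0.0478 0.0746 0 -0.0317; 1 0.0401 0.079 0 -0.0317; 1 0.0321 0.0826 0 -0.0317; 1 0.0238 0.0854 0 -0.0317; 1 0.0152 0.0873 0 -0.0317; 1 0.0065 0.0884 0 -0.0317; 1 -0.0024 0.0886 0 -0.0317",
)

```text
clock: 8.15
position: [0.5136, 0.2028, 0.171]
ee_rot: [-0.075, 0.997, 0.0, -0.0]
ft_force: [-0.2, 0.5, -1.0]
grip_width: 0.366
grasp_force: 59.7
```

```bash
python3 - <<'E'
from h import *
for i in range(6): viewer.camera('top')
a=shot('scene','s4');c=shot('wrist','w4')
cv2.imwrite('pics/v4.png',np.hstack([cv2.resize(a['pixels'][60:210,240:440],(400,300)),cv2.resize(c['pixels'][100:280,130:370],(400,300))])[:,:,::-1])
o=manip.get_obs(); print(o['clock'],o['position'],o['ee_rot'],o['joint_pos'],o['grip_width']*85,o['grasp_force'],o['ft_force'])
E
```

```text
8.55 [0.51394521 0.19962878 0.17110445] [-7.06653398e-02  9.97500069e-01 -1.47658488e-04  7.18488735e-06] [-0.58362304  0.22731244  0.14863417  1.76841824 -0.03628554  1.14862323
  1.28836275] 31.37103733041031 59.72933177836239 [-0.18253945  0.16090196 -2.07710932]
```

View pics/v4.png

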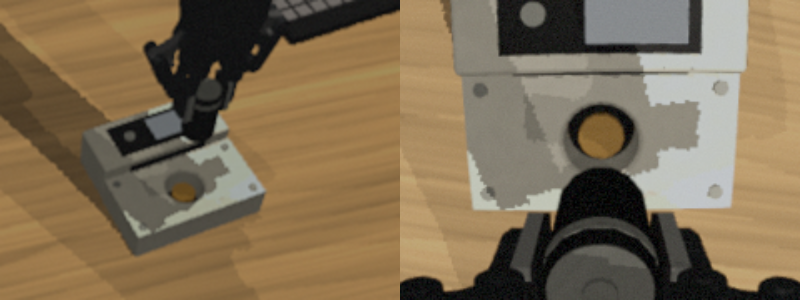

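The cell is held straight, centred between the pads. The well mouth at wrist pixel (250.6,182) and the cell top at (250.6,274) share a column, so they line up sideways. I'll check the fore-aft position numerically.

```bash
python3 - <<'E'
from h import *
w=dict(np.load('pics/w4.npz'));w1=dict(np.load('pics/w1.npz'));s=dict(np.load('pics/s4.npz'))
print('rim',plane(w,250.6,182,.036,True),two(ray(w,250.6,182,True),ray(w1,252.1,162.5,True)))
g=w['pixels'].astype(int); hsv=cv2.cvtColor(w['pixels'],cv2.COLOR_RGB2HSV)
m=cv2.inRange(hsv,(8,120,60),(28,255,255)); 
x0,y0,x1,y1=225,155,275,205
n,l,st,ce=cv2.connectedComponentsWithStats(m[y0:y1,x0:x1]); i=1+np.argmax(st[1:,4]); u,v=ce[i]+[x0,y0]
print('contact',u,v,st[i],plane(w,u,v,.026,True))
print('celltop',plane(w,250.6,274,.1824,True),plane(w,250.6,274,.1854,True))
o=manip.get_obs();print(o['position'])
E
```

```text
rim [0.51130116 0.19997923 0.036     ] (array([0.51508231, 0.20009137, 0.02427338]), np.float64(0.0013056757374239176))
contact 250.24671052631578 181.08388157894737 [ 12  13  28  27 608] [0.51321246 0.19992468 0.026     ]
celltop [0.51263388 0.20010477 0.1824    ] [0.51068959 0.19982524 0.1854    ]
[0.51394521 0.19962878 0.17110445]
```

The contact disc is at (0.5132,0.1999) and the TCP at (0.5139,0.1996), well within the 4.5 mm clearance. Going down to just above the contact.

>>> arm_command(
  series="1 0.001 0 0.03 0; 1 0 0 0.04 0; 1 0 0 0.04 0; 1 0 0 0.04 0; 1 0 0 0.03 0; 1 0 0 0.02 0; 1 0 0 0.015 0; 1 0 0 0.01 0; 1 0 0 0.005 0; 1 0 0 0 0",
)

```text
clock: 9.8
position: [0.5134, 0.2005, 0.0792]
ee_rot: [-0.071, 0.997, 0.0, 0.0]
ft_force: [-0.0, 0.1, -1.5]
grip_width: 0.362
grasp_force: 59.7
```

>>> arm_command(
  series="1 0 0 0.005 0; 1 0 0 0.005 0; 1 0 0 0.005 0; 1 0 0 0.005 0; 1 0 0 0 0; 1 0 0 0 0; 1 0 0 0 0; 1 0 0 0 0; 1 0 0 0 0; 1 0 0 0 0",
)

```text
clock: 11.05
position: [0.5133, 0.2005, 0.0711]
ee_rot: [-0.071, 0.997, 0.0, 0.0]
ft_force: [-0.5, 0.2, 2.6]
grip_width: 0.369
grasp_force: 60.1
```

```bash
python3 - <<'E'
from h import *
a=shot('scene','s5');c=shot('wrist','w5')
cv2.imwrite('pics/v5.png',np.hstack([cv2.resize(a['pixels'][100:190,270:390],(400,300)),cv2.resize(c['pixels'][130:310,130:370],(400,300))])[:,:,::-1])
o=manip.get_obs(); print(o['clock'],o['position'],o['grip_width']*85,o['grasp_force'],o['ft_force'],o['torque'])
E
```

```text
11.15 [0.513345   0.20045331 0.07115207] 31.409611019537188 60.0734449736774 [-0.3633452  -0.37572869  2.27937485] [-0.0833727   0.10302042  0.02719687]
```

View pics/v5.png

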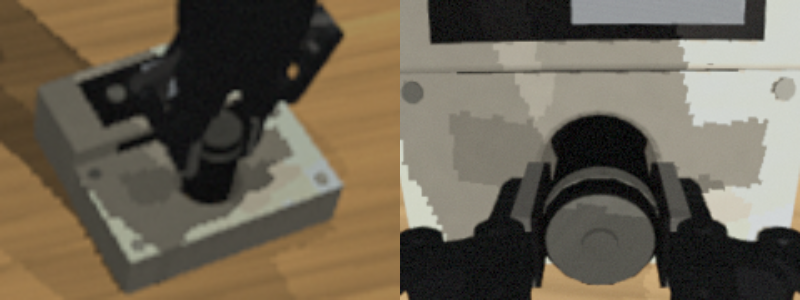

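The cell is inside the well and touching the contact. The force changed by about +4.2 N, which means about 1.7 mm of travel, and the heights agree. I'll press 8.4 mm further.

>>> arm_command(
  series="1 0 0 0.004 0; 1 0 0 0.005 0; 1 0 0 0.005 0; 1 0 0 0.004 0; 1 0 0 0.003 0; 1 0 0 0 0; 1 0 0 0 0; 1 0 0 0 0; 1 0 0 0 0; 1 0 0 0 0",
)

```text
clock: 12.4
position: [0.5135, 0.2005, 0.063]
ee_rot: [-0.071, 0.997, 0.0, 0.0]
ft_force: [-3.4, -1.7, 8.7]
grip_width: 0.369
grasp_force: 60.6
```

```bash
python3 - <<'E'
from h import *
F=[]
for i in range(6): viewer.camera('top'); F.append(manip.get_obs()['ft_force'][2])
a=shot('scene','s6');c=shot('wrist','w6')
cv2.imwrite('pics/v6.png',np.hstack([cv2.resize(a['pixels'][100:250,60:390],(400,300)),cv2.resize(c['pixels'][130:310,130:370],(400,300))])[:,:,::-1])
o=manip.get_obs(); print(o['clock'],o['position'],o['grip_width']*85,o['grasp_force'],F,o['torque'])
# cell top height by two views is in the crop; slip check against w5: top disc pixel shift
p,q=[np.load(f'pics/{n}.npz')['pixels'][230:320,205:295].mean(2).astype(np.float32) for n in('w5','w6')]
print(cv2.phaseCorrelate(p,q,cv2.createHanningWindow((90,90),cv2.CV_32F)))
E
```

```text
12.8 [0.51345429 0.20047349 0.06304474] 31.162781451466365 60.64746366580948 [np.float64(8.317813402778434), np.float64(7.642530279008345), np.float64(8.651432252844453), np.float64(8.057134832635242), np.float64(7.877934363172172), np.float64(8.32500173042577)] [-0.31415315  0.5472367  -0.06907465]
((0.019630223303018113, 0.04762128807173127), 0.8569733412471818)
```

View pics/v6.png

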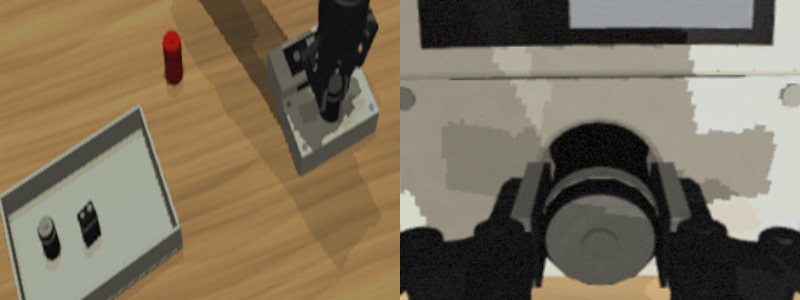

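The push is now about 10 N (8.15 plus the 1.8 offset), which is about 9.9 mm of contact travel. The cell hasn't slipped, and the other two batteries and the red look-alike are undisturbed.

```bash
python3 -c "
from h import *
print(manip.hand_in())"
```

```text
the job is handed in; nothing more can be done
None
```

The job is handed in: the biggest battery stands button-up in the tester well, held pressed by the gripper with the contact about 10 mm in (worked out from the push force and TCP height); the other two batteries still stand in the bin and the mug was not touched.

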